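Shim the wobbly pipe rack

TASK

The low pipe rack rocks because the foot under its brass disc is too short. Push the red-heeled wooden wedge, thin end first, under that foot until it just bears firmly and the rack stands level and no longer rocks, then prove it by pressing firmly down on the brass disc with the fingertips for about a second. Only push and press: pick nothing up, do not shove the rack along the bench, and leave the wedge in place and everything else where it stands.

Things in the scene. Friction and masses are not known exactly. Their poses are not given: they have to be found in the camera images.
- rack: Loose low pipe rack, 1.3-2 kg. Grey board 190 (x) x 240 (y) x 15 mm, top 70 mm above the bench, on four domed rubber feet (radius 12, legs 18 mm thick) at x = +-80, y = +-105 mm. Four pipes, tops up to 240 mm above the bench, are fixed in the half x > 0. Origin at bench level under the board's centre, z up. It starts level on three feet; the foot at x = -80, y = +105 mm is short.
- short_foot (a point): Lowest point of the short foot; it hangs 8.5 mm above the bench while the rack is level. About 2 to 3 N down on this corner rocks the unshimmed rack.
- brass_disc (a point): Centre of the top of the brass disc (26 mm diameter, 2 mm thick) on the rack's corner right above the short foot, 72 mm above the bench: the place to press.
- wedge: Loose wooden wedge, 120 g, 90 mm long (x), 50 mm wide (y). Origin at the middle of its underside; +x points to the thin tip at x = +45. The ramp rises from 3 mm at the tip to 15 mm at x = -30; behind it a red heel block 15 mm thick, 30 mm high, back face at x = -45. Starts on the rack's +y side, tip 10 to 50 mm short of the foot, pointing roughly along the rack's -y (within 12 degrees).
- wedge_heel (a point): Centre of the back face of the red heel, 15 mm above the wedge's underside: the place to push. Alone the wedge slides with about 1 N; it first bears when the foot is some 35 mm in from the tip, then the push needed rises to 4 N and more within a few mm. A 3 to 5 N push leaves it firm; harder or over 15 mm further shoves and tilts the rack. It stays where left.
- bell: Bystander: copper bell, 48 mm across, 45 mm high, standing loose on the rack's board near its far left corner. Origin under its centre.
- pipe_joint: Bystander: dark turned wooden pipe joint, 34 mm across, 85 mm high, standing on the bench beyond the wedge. Origin under its centre.
- ferrule: Bystander: copper ring 38 mm across, 20 mm high, on the bench on the robot's side of the rack. Origin under its centre.
- wax_jar: Bystander: amber jar with brass cap, 64 mm across, 75 mm high. Origin under its centre.
- funnel_plug: Bystander: turned wooden cone, 60 mm across, 90 mm high. Origin under its centre.
- oil_can: Bystander: grey can, 54 mm across, 100 mm high. Origin under its centre.
- mallet: Bystander: hammer lying on the right of the bench, about 0.3 m long.
Not all that is in view belongs to the job. There is more than one size of the wedge; the one meant has the size given above.

How it is judged:
By the outcome, as a careful person would: the job done as asked, in the order asked, and still so for the second after the job is handed in, with the robot touching nothing.
It also fails if it takes over 51 s, if anything falls off the work surface, if the arm or the gripper's body presses on something with over 40 N, if the wrist force passes 120 N, or if a joint passes its speed limit or range.

ROBOT

A 6-joint arm with a two-finger parallel gripper is mounted at the origin on the work surface. World frame = base frame: x ahead of the robot, y to its left, z up, the work surface at z = 0. Lengths are in m, angles in rad, forces in N, time in s.
With the tool pointing down it reaches from about 0.25 to 0.85 m from the base axis. Payload 12.5 kg.
Tool frame: the origin (TCP) lies between the finger pads; the fingertips stand robot.tip_reach ahead of it and the grasp point (between the pads) lies 8 mm behind it (robot.tip_reach is the distance from the TCP to the fingertips, in m); z points along the fingers, y is the line along which they close (so a half turn about z gives the same grasp; the last joint's range is limited). The gripper opens to 93 mm and grips with 3 to 60 N. Pads are 15 mm wide; open, the fingers measure 128 mm over their backs; the gripper's body (75 mm by 188 mm) begins 65 mm behind the grasp point.
Start: joints at [-1.244, 0.351, 1.652, -0, 1.139, -0.085], TCP at [0.22, -0.504, 0.23] pointing down, gripper open.
Joint ranges: [-2.75, 2.75], [-0.79, 2.1], [0.01, 2.65], [-1.57, 4.71], [0.07, 3.14], [-2.87, 2.87]. Speed limits (rad/s): [2.22, 2.22, 2.79, 3.14, 3.14, 3.14].

INTERFACE

Orientations are given as a 3x3 rotation matrix whose columns are the frame's x, y, z axes.
In Python, from workcell import robot gives the robot as it stands.
- The arm moves only by the shell command python3 -m handwheel 'ROWS'. ROWS is JSON, a list of rows, each an object with "fingers": the closure, from -1 (fully open) to 1 (shut); "xyz": the shift along the tool's x, y, z each as a share of 2 cm, from -1 to 1, a list of three; "turn": the turn, a rotation vector about the tool's x, y, z each as a share of 0.1 rad, from -1 to 1, a list of three. In form: [{"fingers": fingers, "xyz": [x, y, z], "turn": [ax, ay, az]}, ...]. A call has 1 to 20 rows; each row shifts and turns the commanded pose from where the row before left it, along the tool's axes as they then stand; what a row does not reach is not made up. A row lasts 1/12 s, in which the tool goes at most 41.7 mm and 7.16 degrees, less where a joint would pass 70% of its speed; a pose out of reach is approached as far as the arm can. A call with a number of a shift or a turn outside -1 to 1 is refused whole. A call with a gripper value outside its range is refused whole. The fingers move at their own pace and stop on an object; the grip force is fixed at half the most. Time passes only in rows, so rows that do not move let the fingers close. It gives the time, the measured TCP pose, the force, the opening and the grip force at its end, in the units of the state.
- robot.read_state(): the state, without advancing time (a new reading comes with each control period).
- robot.capture(name): name is "scene" or "top" or "wrist"; returns a dict with "img" (420x560x3 uint8, red, green, blue), "K" (3x3 intrinsics, pixels), "dist" ([k1, k2, p1, p2, k3] as OpenCV has them; the pictures are not rectified), "rvec" (rotation vector, rad) and "tvec" (3), from world to camera coordinates, as OpenCV has them. Camera axes: x right, y down, z forward; pixel columns grow to the right and rows downward; lengths in m; the calibration is good to about 2 mm. A picture is of the moment at which its call begins. There is no depth.
- robot.hand_in(): hands the job in; it is judged then, once.
The state is a dict: "clock": time; "joint_pos": joint angles; "joint_vel": joint speeds; "effort": joint torques, N m; "eef_pos": TCP position; "tcp_rot": TCP orientation; "wrist_force": force on the tool from outside, world axes, zero at the start; "torque": the same for the moment, N m; "finger_gap": finger opening in m; "grip_force": force on a finger pad.
Only numpy, scipy, OpenCV 4.12 (cv2) and the standard library are available. Lean on these libraries where they do the work, as an engineer would, in place of code of your own. Each camera call takes 0.05 s, during which the arm holds its last target. There are 200 camera calls.

## Working session

There is one attempt and no reset: what is moved stays moved. The work goes in short steps, Python scripts to look and compute and a shell command to move; the robot and the scene stay as the last step left them, time stands still between calls to the robot, and variables do not carry over. Pictures are saved under pics/ and viewed, at most 10 in all, crops included, and the job is handed in when it is done.

```bash
mkdir -p pics; ls
python3 - <<'E'
from workcell import robot
import cv2
s=robot.read_state();print(s['clock'],s['eef_pos'],s['tcp_rot'],s['wrist_force'],s['finger_gap'],robot.tip_reach)
for n in('scene','top'):
    c=robot.capture(n);cv2.imwrite(f'pics/{n}0.png',c['img'][:,:,::-1]);print(n,c['K'],c['dist'],c['rvec'],c['tvec'])
E
```

```text
pics
0.0 [ 0.22005223 -0.50369269  0.22909669] [[ 9.16418907e-01  4.00220252e-01 -3.69561351e-04]
 [ 4.00220409e-01 -9.16418248e-01  1.10433431e-03]
 [ 1.03304191e-04 -1.15993884e-03 -9.99999322e-01]] [0.31750646 0.21754194 0.70056089] 0.0932540017009333 0.011
scene [[486.79815329   0.         278.7199448 ]
 [  0.         486.79815329 217.9925104 ]
 [  0.           0.           1.        ]] [0.01036245 0.         0.         0.         0.        ] [ 1.45857095  1.84174903 -0.98001802] [ 0.19612321 -0.22354005  1.81646426]
top [[492.94979697   0.         279.1234166 ]
 [  0.         492.94979697 209.89803707]
 [  0.           0.           1.        ]] [-0.12349226  0.          0.          0.          0.        ] [ 2.11904277 -2.17055351  0.16071716] [-0.05095741  0.54829492  1.38757947]
```

View pics/scene0.png

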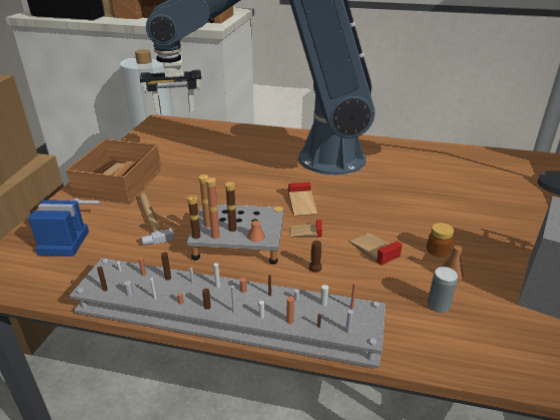

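View pics/top0.png

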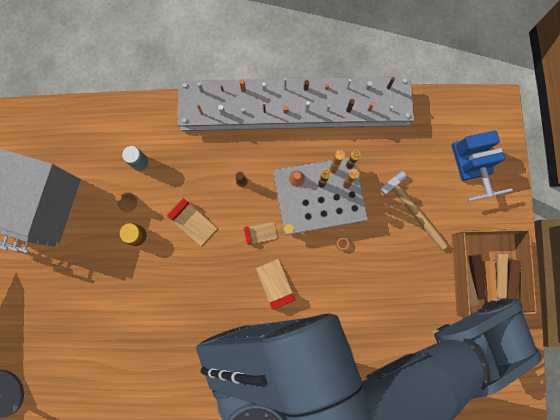

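The top view shows three wedges with red heels: a small one at (262,234), a large one at (192,222) and a large one at (275,283). The scene view has the same three at (305,230), (375,245) and (302,200). At about 0.35 px/mm, only (262,234) is about 90x50 mm. It also lies on the disc side (disc at (289,229)), pointing at the foot. I'll measure it and check it in a crop.

```bash
cat > h.py <<'E'
import numpy as np,cv2
from workcell import robot
def ray(c,uv,z):
    p=cv2.undistortPoints(np.float64([[uv]]),c['K'],c['dist'])[0,0]
    R=cv2.Rodrigues(np.float64(c['rvec']))[0];t=np.float64(c['tvec']).ravel()
    o=-R.T@t;d=R.T@np.r_[p,1];return o+d*(z-o[2])/d[2]
def proj(c,P): return cv2.projectPoints(np.float64([P]),np.float64(c['rvec']),np.float64(c['tvec']),c['K'],c['dist'])[0].reshape(-1,2)
def blobs(c,lo,hi,lo2=None,hi2=None,amin=15):
    hsv=cv2.cvtColor(c['img'],cv2.COLOR_RGB2HSV);m=cv2.inRange(hsv,lo,hi)
    if lo2: m|=cv2.inRange(hsv,lo2,hi2)
    n,l,s,ce=cv2.connectedComponentsWithStats(m);return m,[(i,s[i,4],ce[i],l) for i in range(1,n) if s[i,4]>=amin]
E
python3 - <<'E'
from h import *
c=robot.capture('top')
def show(n,b,z):
    for i,a,ce,l in b:
        r=cv2.minAreaRect(np.argwhere(l==i)[:,::-1].astype(np.float32));print(n,a,ce.round(1),ray(c,ce,z).round(4),np.round(r[1],1))
m,b=blobs(c,(0,170,90),(5,255,255),(174,170,90),(180,255,255));show('red',b,.03)
m,b=blobs(c,(18,100,150),(32,255,255),amin=10);show('brass',b,.072)
for uv in [(275,168),(360,155),(368,220),(282,234)]:print(ray(c,uv,.07).round(3))
cv2.imwrite('pics/crop0.png',cv2.resize(c['img'][140:310,150:380,::-1],None,fx=3.4,fy=3.4,interpolation=cv2.INTER_CUBIC))
E
```

```text
red 168 [177.3 208.8] [0.5588 0.2347 0.03  ] [ 7.1 23.3]
red 82 [247.4 234.9] [0.4773 0.0295 0.03  ] [16.7  4.7]
red 181 [282.1 301.1] [ 0.2852 -0.0662  0.03  ] [ 7.3 24.5]
brass 47 [354.7 154.7] [ 0.6984 -0.2866  0.072 ] [8.5 8.5]
brass 17 [337.9 157.4] [ 0.6916 -0.2374  0.072 ] [6.  3.4]
brass 43 [325.5 172.9] [ 0.6464 -0.1996  0.072 ] [8.5 7.9]
brass 22 [353.6 170.5] [ 0.6517 -0.2811  0.072 ] [5.5 4.2]
brass 14 [351.  175.5] [ 0.6371 -0.2728  0.072 ] [6.4 2.1]
brass 11 [357.  175.1] [ 0.638  -0.2902  0.072 ] [2.2 5.8]
brass 297 [128.6 232.6] [0.4873 0.3662 0.072 ] [18.4 19.4]
brass 64 [288.7 228.1] [ 0.4896 -0.0898  0.072 ] [8.5 7.8]
[ 0.665 -0.055  0.07 ]
[ 0.698 -0.302  0.07 ]
[ 0.507 -0.316  0.07 ]
[ 0.474 -0.07   0.07 ]
```

View pics/crop0.png

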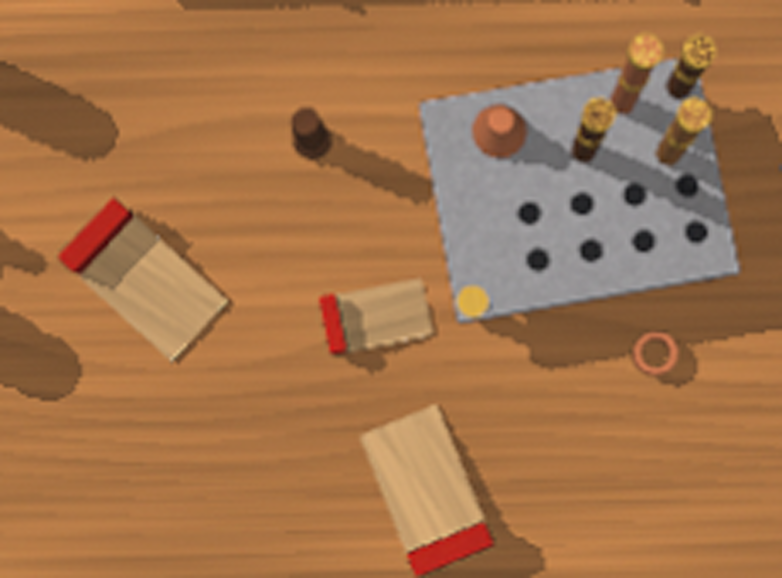

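The crop confirms the small wedge: heel at crop (333,324), tip at (424,306), pointing at the disc (473,301). It lies about 37 mm short of the foot. The two big wedges are distractors. Next I'll turn the tool so its x axis lies along rack +y, shut the fingers and go above the wedge.

```bash
python3 -m handwheel '[{"fingers":1,"xyz":[1,0,0],"turn":[0,0,-1]},{"fingers":1,"xyz":[1,0,0],"turn":[0,0,-1]},{"fingers":1,"xyz":[1,0,0],"turn":[0,0,-1]},{"fingers":1,"xyz":[1,0,0],"turn":[0,0,-1]},{"fingers":1,"xyz":[1,0,0],"turn":[0,0,-1]},{"fingers":1,"xyz":[1,0,0],"turn":[0,0,-1]},{"fingers":1,"xyz":[1,0,0],"turn":[0,0,-1]},{"fingers":1,"xyz":[1,0,0],"turn":[0,0,-1]},{"fingers":1,"xyz":[1,0,0],"turn":[0,0,-1]},{"fingers":1,"xyz":[1,0,0],"turn":[0,0,-1]},{"fingers":1,"xyz":[1,0,0],"turn":[0,0,-1]},{"fingers":1,"xyz":[1,0,0],"turn":[0,0,-1]},{"fingers":1,"xyz":[1,0,0],"turn":[0,0,-0.9]}]'
python3 -m handwheel '[{"fingers":1,"xyz":[1,0.4,0],"turn":[0,0,0]},{"fingers":1,"xyz":[1,0.4,0],"turn":[0,0,0]},{"fingers":1,"xyz":[1,0.4,0],"turn":[0,0,0]},{"fingers":1,"xyz":[1,0.4,0],"turn":[0,0,0]},{"fingers":1,"xyz":[1,0.4,0],"turn":[0,0,0]},{"fingers":1,"xyz":[1,0.4,0],"turn":[0,0,0]},{"fingers":1,"xyz":[1,0.4,0],"turn":[0,0,0]},{"fingers":1,"xyz":[1,0.4,0],"turn":[0,0,0]},{"fingers":1,"xyz":[1,0.4,0],"turn":[0,0,0]},{"fingers":1,"xyz":[1,0.4,0],"turn":[0,0,0]},{"fingers":1,"xyz":[1,0.4,0],"turn":[0,0,0]},{"fingers":1,"xyz":[1,0.4,0],"turn":[0,0,0]},{"fingers":1,"xyz":[1,0.4,0],"turn":[0,0,0]},{"fingers":1,"xyz":[1,0.4,0],"turn":[0,0,0]},{"fingers":1,"xyz":[1,0.4,0],"turn":[0,0,0]},{"fingers":1,"xyz":[1,0.4,0],"turn":[0,0,0]},{"fingers":1,"xyz":[0,0,0],"turn":[0,0,0]},{"fingers":1,"xyz":[0,0,0],"turn":[0,0,0]}]'
python3 - <<'E'
from h import *
s=robot.read_state();print(s['clock'],s['eef_pos'],s['tcp_rot'].__array__() if hasattr(s['tcp_rot'],'__array__') else s['tcp_rot'],s['finger_gap'],s['wrist_force'])
c=robot.capture('wrist');cv2.imwrite('pics/w1.png',c['img'][:,:,::-1])
E
```

```text
clock: 1.23
eef_pos: [0.3487, -0.2976, 0.2294]
tcp_rot: [[-0.136, 0.991, -0.0], [0.991, 0.136, 0.0], [0.0, -0.0, -1.0]]
wrist_force: [-0.8, -0.3, -0.3]
finger_gap: 0.0108
grip_force: 0.0
clock: 2.73
eef_pos: [0.4336, 0.0358, 0.2294]
tcp_rot: [[-0.133, 0.991, -0.0], [0.991, 0.133, -0.0], [-0.0, -0.0, -1.0]]
wrist_force: [0.4, -0.3, 0.4]
finger_gap: 0.0006
grip_force: 0.0
2.7333 [0.43358498 0.03584825 0.22944597] [[-1.32569491e-01  9.91173606e-01 -4.60189999e-04]
 [ 9.91173712e-01  1.32569456e-01 -1.07089231e-04]
 [-4.51368815e-05 -4.70324995e-04 -9.99999888e-01]] 0.0005503369278500082 [ 0.37444435 -0.28980192  0.43075098]
```

View pics/w1.png

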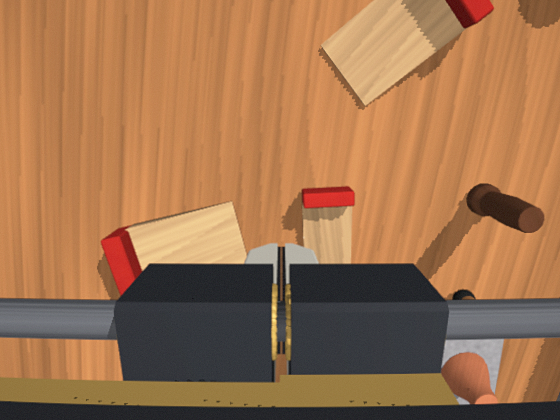

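The wrist view shows the wedge's heel at (328,197) and its body running down to about row 262. The gripper hides the tip and the rack. I'll measure the heel and the direction of its sides.

Run:
```python
from h import *
c=robot.capture('wrist')
R=cv2.Rodrigues(np.float64(c['rvec']))[0];print('cam',-R.T@np.float64(c['tvec']).ravel(), 'fwd',R[2])
m,b=blobs(c,(0,150,60),(6,255,255),(174,150,60),(180,255,255),amin=60)
for i,a,ce,l in b:
    if abs(ce[0]-328)<20:
        for r in range(185,212,2):
            x=np.where(l[r]==i)[0]
            if len(x): print(r,x.min(),x.max(),c['img'][r,int(x.mean())])
        top=[np.where(l[:,u]==i)[0] for u in(306,328,350)];print([(t.min(),t.max()) for t in top])
# wood edges: saturation lower than bench
hsv=cv2.cvtColor(c['img'],cv2.COLOR_RGB2HSV)
for r in(215,230,245,258):
    print(r,[tuple(hsv[r,u]) [1] for u in range(292,364,3)])
```

```text
cam [0.42436037 0.10170428 0.38365339] fwd [ 0.03250731 -0.24318972 -0.96943387]
187 315 350 [141  32  25]
189 303 352 [144  31  25]
191 302 353 [160  35  30]
193 302 354 [223  50  42]
195 302 354 [220  51  45]
197 303 354 [216  49  41]
199 303 354 [213  50  41]
201 303 354 [214  49  47]
203 303 354 [215  52  44]
205 304 344 [193  39  36]
207 305 309 [148  66  48]
[(np.int64(188), np.int64(207)), (np.int64(187), np.int64(205)), (np.int64(187), np.int64(204))]
215 [np.uint8(147), np.uint8(153), np.uint8(147), np.uint8(142), np.uint8(109), np.uint8(108), np.uint8(106), np.uint8(108), np.uint8(109), np.uint8(110), np.uint8(106), np.uint8(106), np.uint8(108), np.uint8(108), np.uint8(106), np.uint8(106), np.uint8(109), np.uint8(107), np.uint8(106), np.uint8(105), np.uint8(134), np.uint8(149), np.uint8(146), np.uint8(149)]
230 [np.uint8(150), np.uint8(149), np.uint8(148), np.uint8(153), np.uint8(96), np.uint8(105), np.uint8(110), np.uint8(109), np.uint8(109), np.uint8(108), np.uint8(108), np.uint8(109), np.uint8(110), np.uint8(109), np.uint8(106), np.uint8(108), np.uint8(107), np.uint8(110), np.uint8(104), np.uint8(105), np.uint8(138), np.uint8(147), np.uint8(151), np.uint8(146)]
245 [np.uint8(18), np.uint8(15), np.uint8(60), np.uint8(132), np.uint8(113), np.uint8(110), np.uint8(109), np.uint8(110), np.uint8(109), np.uint8(109), np.uint8(108), np.uint8(110), np.uint8(109), np.uint8(109), np.uint8(107), np.uint8(110), np.uint8(109), np.uint8(107), np.uint8(103), np.uint8(105), np.uint8(147), np.uint8(148), np.uint8(151), np.uint8(147)]
258 [np.uint8(24), np.uint8(21), np.uint8(22), np.uint8(22), np.uint8(22), np.uint8(21), np.uint8(18), np.uint8(21), np.uint8(47), np.uint8(109), np.uint8(113), np.uint8(109), np.uint8(110), np.uint8(111), np.uint8(107), np.uint8(108), np.uint8(111), np.uint8(109), np.uint8(106), np.uint8(107), np.uint8(149), np.uint8(149), np.uint8(146), np.uint8(151)]
```

Run:
```python
from h import *
w=robot.capture('wrist');t=robot.capture('top');s=robot.capture('scene')
for uv in[(302,192),(354,191.5),(303,207),(354,204)]:print('w heel',ray(w,uv,.03).round(4))
for uv in[(244.1,227.1),(248.2,244.1)]:print('t heel',ray(t,uv,.03).round(4))
for uv in[(273.2,222.4),(277.6,237.6)]:print('t tip',ray(t,uv,.003).round(4))
for n,c,u in(('t',t,(288.7,228)),('s',s,(278,209))):
  m,b=blobs(c,(16,100,130),(32,255,255),amin=6)
  for i,a,ce,l in b:
    if np.hypot(*(ce-u))<8:print(n,'disc',a,ce,ray(c,ce,.072).round(4))
m,b=blobs(s,(0,170,90),(5,255,255),(174,170,90),(180,255,255))
for i,a,ce,l in b: print('s red',ce.round(1),ray(s,ce,.022).round(4))
print('joint base',ray(t,(239,181),.02).round(3),'bell top',ray(t,(297,176),.115).round(3))
```

```text
w heel [0.454  0.0319 0.03  ]
w heel [0.5033 0.0389 0.03  ]
w heel [0.4571 0.0174 0.03  ]
w heel [0.5055 0.0268 0.03  ]
t heel [0.5004 0.0388 0.03  ]
t heel [0.4507 0.0277 0.03  ]
t tip [ 0.5155 -0.0458  0.003 ]
t tip [ 0.47   -0.0577  0.003 ]
t disc 64 [288.703125 228.140625] [ 0.4896 -0.0898  0.072 ]
s disc 41 [278.09756098 208.34146341] [ 0.4932 -0.0882  0.072 ]
s red [299.7 186.5] [ 0.2716 -0.0673  0.022 ]
s red [319.  227.7] [0.4903 0.0323 0.022 ]
s red [390.3 251.8] [0.558  0.2366 0.022 ]
joint base [0.64  0.053 0.02 ] bell top [ 0.63  -0.116  0.115]
```

The wedge is consistent in two views: heel back centre about (0.477, 0.034), tip about (0.493, -0.052), length 88 mm. The disc is at about (0.491, -0.089). The foot's line passes within about 7 mm of the wedge's middle. Now I'll go behind the heel and down.

```bash
python3 -m handwheel '[{"fingers":1,"xyz":[0.4,0.72,0],"turn":[0,0,0]},{"fingers":1,"xyz":[0.4,0.72,0],"turn":[0,0,0]},{"fingers":1,"xyz":[0.4,0.72,0],"turn":[0,0,0]},{"fingers":1,"xyz":[0,0,1],"turn":[0,0,0]},{"fingers":1,"xyz":[0,0,1],"turn":[0,0,0]},{"fingers":1,"xyz":[0,0,1],"turn":[0,0,0]},{"fingers":1,"xyz":[0,0,1],"turn":[0,0,0]},{"fingers":1,"xyz":[0,0,1],"turn":[0,0,0]},{"fingers":1,"xyz":[0,0,1],"turn":[0,0,0]},{"fingers":1,"xyz":[0,0,1],"turn":[0,0,0]},{"fingers":1,"xyz":[0,0,1],"turn":[0,0,0]},{"fingers":1,"xyz":[0,0,1],"turn":[0,0,0]},{"fingers":1,"xyz":[0,0,0.8],"turn":[0,0,0]},{"fingers":1,"xyz":[0,0,0.6],"turn":[0,0,0]},{"fingers":1,"xyz":[0,0,0],"turn":[0,0,0]},{"fingers":1,"xyz":[0,0,0],"turn":[0,0,0]}]'
python3 -m handwheel '[{"fingers":1,"xyz":[-0.4,0,0],"turn":[0,0,0]},{"fingers":1,"xyz":[-0.4,0,0],"turn":[0,0,0]},{"fingers":1,"xyz":[-0.4,0,0],"turn":[0,0,0]},{"fingers":1,"xyz":[-0.3,0,0],"turn":[0,0,0]},{"fingers":1,"xyz":[-0.3,0,0],"turn":[0,0,0]},{"fingers":1,"xyz":[-0.3,0,0],"turn":[0,0,0]},{"fingers":1,"xyz":[-0.3,0,0],"turn":[0,0,0]},{"fingers":1,"xyz":[-0.3,0,0],"turn":[0,0,0]},{"fingers":1,"xyz":[0,0,0],"turn":[0,0,0]},{"fingers":1,"xyz":[0,0,0],"turn":[0,0,0]}]'
python3 - <<'E'
from h import *
s=robot.capture('scene');t=robot.capture('top')
a=cv2.resize(s['img'][160:290,170:370,::-1],None,fx=3,fy=3,interpolation=cv2.INTER_CUBIC)
cv2.imwrite('pics/s2.png',a)
E
```

```text
clock: 4.32
eef_pos: [0.4732, 0.0643, 0.0216]
tcp_rot: [[-0.13, 0.992, -0.001], [0.992, 0.13, -0.0], [0.0, -0.001, -1.0]]
wrist_force: [-0.3, -0.2, 0.9]
finger_gap: 0.0007
grip_force: 0.0
clock: 5.15
eef_pos: [0.4804, 0.0108, 0.0215]
tcp_rot: [[-0.13, 0.992, -0.0], [0.992, 0.13, -0.0], [-0.0, -0.0, -1.0]]
wrist_force: [-0.9, -0.4, -0.6]
finger_gap: 0.0003
grip_force: 0.0
```

View pics/s2.png

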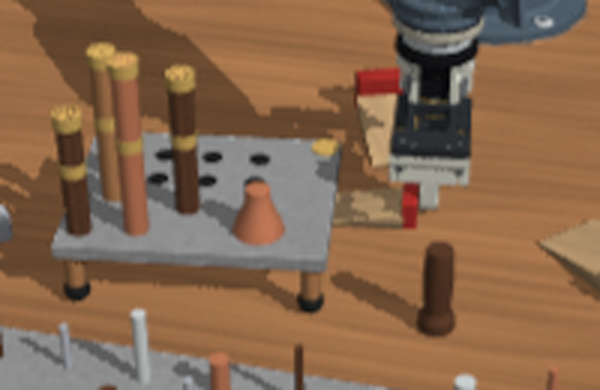

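The fingers bear squarely on the red heel (crop (410,205)), and the wedge tip is just under the board's edge. By calculation the tip is now about at the foot. I'll push 24 mm more slowly, then go on in small steps watching the force.

```bash
python3 -m handwheel '[{"fingers":1,"xyz":[-0.2,0,0],"turn":[0,0,0]},{"fingers":1,"xyz":[-0.2,0,0],"turn":[0,0,0]},{"fingers":1,"xyz":[-0.2,0,0],"turn":[0,0,0]},{"fingers":1,"xyz":[-0.2,0,0],"turn":[0,0,0]},{"fingers":1,"xyz":[-0.2,0,0],"turn":[0,0,0]},{"fingers":1,"xyz":[-0.1,0,0],"turn":[0,0,0]},{"fingers":1,"xyz":[-0.1,0,0],"turn":[0,0,0]}]'
for i in 1 2 ; do :; done
python3 -m handwheel '[{"fingers":1,"xyz":[-0.05,0,0],"turn":[0,0,0]},{"fingers":1,"xyz":[-0.05,0,0],"turn":[0,0,0]},{"fingers":1,"xyz":[-0.05,0,0],"turn":[0,0,0]},{"fingers":1,"xyz":[0,0,0],"turn":[0,0,0]}]'
```

```text
clock: 5.83
eef_pos: [0.4836, -0.0129, 0.0216]
tcp_rot: [[-0.13, 0.991, -0.0], [0.991, 0.13, 0.0], [0.0, -0.0, -1.0]]
wrist_force: [0.1, 0.5, -0.2]
finger_gap: 0.0007
grip_force: 0.3
clock: 6.17
eef_pos: [0.484, -0.0157, 0.0217]
tcp_rot: [[-0.131, 0.991, 0.0], [0.991, 0.131, -0.0], [-0.0, 0.0, -1.0]]
wrist_force: [0.1, 0.1, 0.1]
finger_gap: 0.0003
grip_force: 0.0
```

```bash
M='python3 -m handwheel'
python3 -m handwheel '[{"fingers":1,"xyz":[-0.05,0,0],"turn":[0,0,0]},{"fingers":1,"xyz":[-0.05,0,0],"turn":[0,0,0]},{"fingers":1,"xyz":[-0.05,0,0],"turn":[0,0,0]}]' | grep -E 'eef|wrist'
python3 -m handwheel '[{"fingers":1,"xyz":[-0.05,0,0],"turn":[0,0,0]},{"fingers":1,"xyz":[-0.05,0,0],"turn":[0,0,0]}]' | grep -E 'eef|wrist'
python3 -m handwheel '[{"fingers":1,"xyz":[-0.05,0,0],"turn":[0,0,0]}]' | grep -E 'eef|wrist'
```

```text
eef_pos: [0.4844, -0.0186, 0.0216]
wrist_force: [0.1, 1.0, 0.6]
eef_pos: [0.4846, -0.0206, 0.0216]
wrist_force: [-0.4, -0.3, -0.5]
eef_pos: [0.4848, -0.0216, 0.0216]
wrist_force: [-0.2, 1.8, 0.5]
```

```bash
python3 -m handwheel '[{"fingers":1,"xyz":[-0.05,0,0],"turn":[0,0,0]}]' | grep -E 'eef|wrist'
python3 -m handwheel '[{"fingers":1,"xyz":[-0.05,0,0],"turn":[0,0,0]}]' | grep -E 'eef|wrist'
python3 -m handwheel '[{"fingers":1,"xyz":[-0.05,0,0],"turn":[0,0,0]}]' | grep -E 'eef|wrist'
python3 -m handwheel '[{"fingers":1,"xyz":[0,0,0],"turn":[0,0,0]}]' | grep -E 'eef|wrist'
```

```text
eef_pos: [0.4849, -0.0226, 0.0217]
wrist_force: [-1.5, 2.4, 1.4]
eef_pos: [0.485, -0.0235, 0.0217]
wrist_force: [-0.7, 4.2, 1.3]
eef_pos: [0.4851, -0.0243, 0.0217]
wrist_force: [-0.1, 6.5, 2.5]
eef_pos: [0.4851, -0.0245, 0.0217]
wrist_force: [-0.7, 3.5, 2.1]
```

At the expected spot the push rose to about 4–6 N and settled at about 3.5 N, so the wedge bears. I'll back off, rise and check that the rack and wedge haven't moved.

```bash
python3 -m handwheel '[{"fingers":1,"xyz":[0.3,0,0],"turn":[0,0,0]},{"fingers":1,"xyz":[0.7,0,0],"turn":[0,0,0]},{"fingers":1,"xyz":[1,0,0],"turn":[0,0,0]},{"fingers":1,"xyz":[0,0,-1],"turn":[0,0,0]},{"fingers":1,"xyz":[0,0,-1],"turn":[0,0,0]},{"fingers":1,"xyz":[0,0,-1],"turn":[0,0,0]},{"fingers":1,"xyz":[0,0,-1],"turn":[0,0,0]},{"fingers":1,"xyz":[0,0,-1],"turn":[0,0,0]},{"fingers":1,"xyz":[0,0,-1],"turn":[0,0,0]},{"fingers":1,"xyz":[0,0,0],"turn":[0,0,0]},{"fingers":1,"xyz":[0,0,0],"turn":[0,0,0]}]'
python3 - <<'E'
from h import *
w=robot.capture('wrist');t=robot.capture('top');s=robot.capture('scene')
for n,c,u in(('t',t,(288.7,228)),('s',s,(278,209))):
  m,b=blobs(c,(16,100,130),(32,255,255),amin=6)
  for i,a,ce,l in b:
    if np.hypot(*(ce-u))<8:print(n,'disc',a,ce,ray(c,ce,.072).round(4))
m,b=blobs(t,(0,170,90),(5,255,255),(174,170,90),(180,255,255))
for i,a,ce,l in b: print('t red',a,ce.round(1),ray(t,ce,.03).round(4))
T=t['img'][150:290,200:380,::-1];W=w['img'][:,:,::-1]
cv2.imwrite('pics/c3.png',np.vstack([cv2.resize(T,(560,436),interpolation=cv2.INTER_CUBIC)]))
cv2.imwrite('pics/w3.png',W)
E
```

```text
clock: 7.92
eef_pos: [0.4803, 0.0153, 0.1421]
tcp_rot: [[-0.131, 0.991, 0.002], [0.991, 0.131, -0.0], [-0.001, 0.002, -1.0]]
wrist_force: [-0.0, 0.5, 0.3]
finger_gap: 0.0007
grip_force: 0.0
t disc 193 [282.24870466 232.17098446] [ 0.4787 -0.0713  0.072 ]
t disc 63 [288.6984127  228.06349206] [ 0.4898 -0.0897  0.072 ]
s disc 41 [278.04878049 208.2195122 ] [ 0.4927 -0.0885  0.072 ]
t red 173 [177.5 208.8] [0.5589 0.2341 0.03  ]
t red 26 [272.8 236.5] [ 0.4711 -0.044   0.03  ]
t red 181 [282.2 301.1] [ 0.2852 -0.0666  0.03  ]
```

View pics/c3.png

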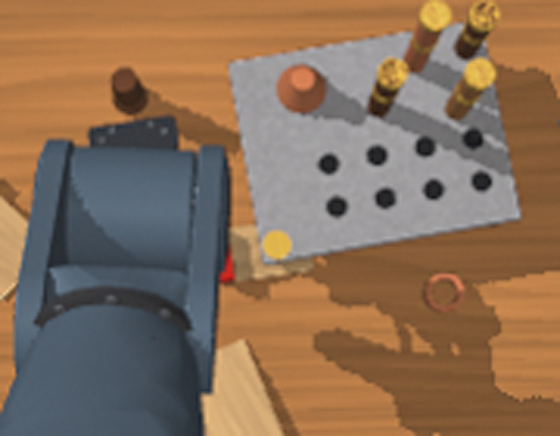

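The rack hasn't moved: the disc is still at (288.7,228.1) in the top view. The wedge stays under the foot, with its heel just visible at crop (228,265) beside the arm. Now I'll go over the disc.

```bash
python3 -m handwheel '[{"fingers":1,"xyz":[-0.87,-0.03,0],"turn":[0,0,0]},{"fingers":1,"xyz":[-0.87,-0.03,0],"turn":[0,0,0]},{"fingers":1,"xyz":[-0.87,-0.03,0],"turn":[0,0,0]},{"fingers":1,"xyz":[-0.87,-0.03,0],"turn":[0,0,0]},{"fingers":1,"xyz":[-0.87,-0.03,0],"turn":[0,0,0]},{"fingers":1,"xyz":[-0.87,-0.03,0],"turn":[0,0,0]},{"fingers":1,"xyz":[0,0,0.8],"turn":[0,0,0]},{"fingers":1,"xyz":[0,0,0.8],"turn":[0,0,0]},{"fingers":1,"xyz":[0,0,0.6],"turn":[0,0,0]},{"fingers":1,"xyz":[0,0,0.3],"turn":[0,0,0]},{"fingers":1,"xyz":[0,0,0],"turn":[0,0,0]}]' | grep -E 'clo|eef|wrist'
python3 -m handwheel '[{"fingers":1,"xyz":[0,0,0.1],"turn":[0,0,0]},{"fingers":1,"xyz":[0,0,0.1],"turn":[0,0,0]},{"fingers":1,"xyz":[0,0,0],"turn":[0,0,0]}]' | grep -E 'eef|wrist'
python3 -m handwheel '[{"fingers":1,"xyz":[0,0,0.1],"turn":[0,0,0]},{"fingers":1,"xyz":[0,0,0.05],"turn":[0,0,0]},{"fingers":1,"xyz":[0,0,0],"turn":[0,0,0]}]' | grep -E 'eef|wrist'
```

```text
clock: 8.98
eef_pos: [0.4889, -0.0885, 0.0898]
wrist_force: [0.2, -0.3, 0.4]
eef_pos: [0.4901, -0.0888, 0.0878]
wrist_force: [0.3, 0.6, -0.1]
eef_pos: [0.49, -0.0888, 0.0847]
wrist_force: [-0.2, -0.5, -0.2]
```

```bash
python3 -m handwheel '[{"fingers":1,"xyz":[0,0,0.05],"turn":[0,0,0]},{"fingers":1,"xyz":[0,0,0],"turn":[0,0,0]}]' | grep -E 'eef|wrist'
python3 -m handwheel '[{"fingers":1,"xyz":[0,0,0.05],"turn":[0,0,0]},{"fingers":1,"xyz":[0,0,0],"turn":[0,0,0]}]' | grep -E 'eef|wrist'
python3 -m handwheel '[{"fingers":1,"xyz":[0,0,0.05],"turn":[0,0,0]},{"fingers":1,"xyz":[0,0,0],"turn":[0,0,0]}]' | grep -E 'eef|wrist'
```

```text
eef_pos: [0.49, -0.0888, 0.0836]
wrist_force: [0.2, 1.2, 1.0]
eef_pos: [0.4901, -0.0888, 0.0829]
wrist_force: [-2.4, 0.4, 5.7]
eef_pos: [0.4901, -0.0888, 0.0827]
wrist_force: [-5.9, 2.4, 17.1]
```

```bash
for i in 1; do python3 -m handwheel '[{"fingers":1,"xyz":[0,0,0],"turn":[0,0,0]},{"fingers":1,"xyz":[0,0,0],"turn":[0,0,0]},{"fingers":1,"xyz":[0,0,0],"turn":[0,0,0]},{"fingers":1,"xyz":[0,0,0],"turn":[0,0,0]},{"fingers":1,"xyz":[0,0,0],"turn":[0,0,0]},{"fingers":1,"xyz":[0,0,0],"turn":[0,0,0]},{"fingers":1,"xyz":[0,0,0],"turn":[0,0,0]}]' | grep -E 'clock|eef|wrist'; done
python3 -m handwheel '[{"fingers":1,"xyz":[0,0,0],"turn":[0,0,0]},{"fingers":1,"xyz":[0,0,0],"turn":[0,0,0]},{"fingers":1,"xyz":[0,0,0],"turn":[0,0,0]},{"fingers":1,"xyz":[0,0,0],"turn":[0,0,0]},{"fingers":1,"xyz":[0,0,0],"turn":[0,0,0]},{"fingers":1,"xyz":[0,0,0],"turn":[0,0,0]},{"fingers":1,"xyz":[0,0,0],"turn":[0,0,0]}]' | grep -E 'clock|eef|wrist'
python3 -m handwheel '[{"fingers":1,"xyz":[0,0,-0.1],"turn":[0,0,0]},{"fingers":1,"xyz":[0,0,-0.2],"turn":[0,0,0]},{"fingers":1,"xyz":[0,0,-0.8],"turn":[0,0,0]},{"fingers":1,"xyz":[0,0,-1],"turn":[0,0,0]},{"fingers":1,"xyz":[0,0,-1],"turn":[0,0,0]},{"fingers":1,"xyz":[1,-0.5,-1],"turn":[0,0,0]},{"fingers":1,"xyz":[1,-0.5,-1],"turn":[0,0,0]},{"fingers":1,"xyz":[1,-1,-1],"turn":[0,0,0]},{"fingers":1,"xyz":[1,-1,-1],"turn":[0,0,0]},{"fingers":1,"xyz":[1,-1,-0.5],"turn":[0,0,0]},{"fingers":1,"xyz":[1,-1,0],"turn":[0,0,0]},{"fingers":1,"xyz":[1,-1,0],"turn":[0,0,0]},{"fingers":1,"xyz":[1,-1,0],"turn":[0,0,0]},{"fingers":1,"xyz":[1,0,0],"turn":[0,0,0]},{"fingers":1,"xyz":[1,0,0],"turn":[0,0,0]},{"fingers":1,"xyz":[1,0,0],"turn":[0,0,0]},{"fingers":1,"xyz":[0,0,0],"turn":[0,0,0]},{"fingers":1,"xyz":[0,0,0],"turn":[0,0,0]}]' | grep -E 'clock|eef|wrist'
python3 - <<'E'
from h import *
t=robot.capture('top');s=robot.capture('scene')
for n,c,u in(('t',t,(288.7,228)),('s',s,(278,209))):
  m,b=blobs(c,(16,100,130),(32,255,255),amin=6)
  for i,a,ce,l in b:
    if np.hypot(*(ce-u))<8:print(n,'disc',a,ce,ray(c,ce,.072).round(4))
m,b=blobs(t,(0,170,90),(5,255,255),(174,170,90),(180,255,255))
for i,a,ce,l in b: print('t red',a,ce.round(1),ray(t,ce,.03).round(4))
A=cv2.resize(t['img'][150:290,200:380,::-1],(540,420),interpolation=cv2.INTER_CUBIC)
cv2.imwrite('pics/c4.png',A)
E
```

```text
clock: 10.57
eef_pos: [0.4901, -0.0888, 0.0827]
wrist_force: [-5.7, 1.9, 17.4]
clock: 11.15
eef_pos: [0.4901, -0.0888, 0.0827]
wrist_force: [-4.7, 0.6, 16.6]
clock: 12.65
eef_pos: [0.3223, 0.1114, 0.2337]
wrist_force: [0.6, -0.6, 0.0]
t disc 185 [282.43243243 232.05405405] [ 0.479  -0.0718  0.072 ]
t disc 62 [288.62903226 228.0483871 ] [ 0.4899 -0.0896  0.072 ]
s disc 42 [278.11904762 208.16666667] [ 0.4923 -0.0883  0.072 ]
t red 169 [177.4 208.8] [0.5589 0.2345 0.03  ]
t red 79 [271.5 231.7] [ 0.4852 -0.0404  0.03  ]
t red 181 [282.1 301.2] [ 0.2851 -0.0662  0.03  ]
```

View pics/c4.png

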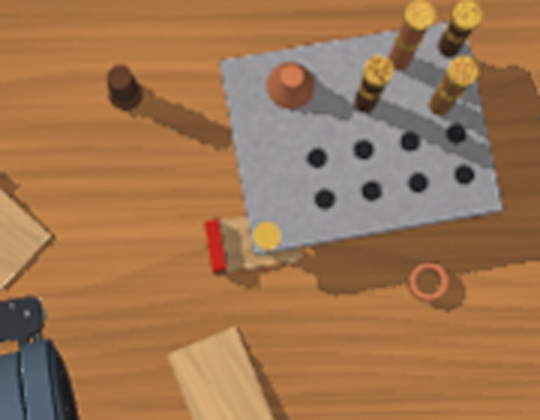

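The wedge sits under the foot with its heel at crop (215,247). The disc hasn't moved, the press held 17 N with no sinking, and the bystanders stand where they were. Handing in.

```bash
python3 -c "
from workcell import robot
print(robot.hand_in())"
```

```text
the job is handed in; nothing more can be done
None
```

The wedge is under the short foot and bears firmly (push settled at about 3.5 N after a brief peak near 6.5 N); the brass disc held about 17 N for over a second without sinking, the rack did not move, and the job is handed in, with no verdict returned.

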